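# Finish the pyramid of guide rollers

### The arm

A 6-joint arm with a two-finger parallel gripper is mounted at the origin on a cart in front of the work surface, level with it; the furniture and walls round the work are solid. World frame = base frame: x ahead of the robot, y to its left, z up, the work surface at z = 0. Lengths are in m, angles in rad, forces in N, time in s.
With the tool pointing down it reaches from about 0.425 to 0.95 m from the base axis. Payload 3.5 kg.
Tool frame: the origin (TCP) lies at the very end of the fingers, on their centre line; the grasp point (between the pads) lies bot.tcp_to_grasp behind it (bot.tcp_to_grasp is the distance from the TCP to the grasp point, in m); z points along the fingers, y is the line along which they close (so a half turn about z gives the same grasp; the last joint's range is limited). The gripper opens to 85 mm and grips with 20 to 120 N. Pads are 22 mm wide; open, the fingers measure 114 mm over their backs; the gripper's body (76 mm by 85 mm) begins 54 mm behind the grasp point. The pads swing forward as they close: fully open they stand 13 mm farther back than shut.
Start: joints at [1.073, 0.286, 1.577, -0, 1.279, -0.15], TCP at [0.23, 0.635, 0.231] pointing down, gripper open.
Joint ranges: [-2.77, 2.77], [-0.9, 2.22], [0.21, 2.48], [-1.53, 4.67], [0.24, 2.81], [-2.84, 2.84]. Speed limits (rad/s): [2.79, 2.79, 3.14, 3.14, 3.14, 3.14].

### API

Orientations are given as a unit quaternion [w, x, y, z].
In Python, from workcell import bot gives the robot as it stands. The module is installed in compiled form; this text tells all that it offers.
- The arm moves only by the tool step_arm, never from a script. Its argument "increments" is a list that holds one entry, the list of rows, each a list of 7 numbers: the opening, from -1 (shut) to 1 (fully open), then the shift along the tool's x, y, z each as a share of 100 cm, from -1 to 1, then the turn, a rotation vector about the tool's x, y, z each as a share of 2 pi rad, from -1 to 1. In form: [[[claw, x, y, z, wx, wy, wz], ...]]. A call has 1 to 12 rows; each row is the pose to reach, as a shift and turn from the pose commanded when the call began, along the tool's axes at that moment, turning the shorter way round; what a row does not reach only later rows make up. A row lasts 1/12 s, in which the tool goes at most 41.7 mm and 7.16 degrees, less where a joint would pass 70% of its speed; a pose out of reach is approached as far as the arm can. A call with a number of a shift or a turn outside -1 to 1 is refused whole. A call with a gripper value outside its range is refused whole. The fingers move at their own pace and stop on an object; the grip force is fixed at half the most. Time passes only in rows, so rows that repeat a pose let the fingers close. It gives the time, the measured TCP pose, the force, the opening and the grip force at its end, in the units of the state.
- bot.state(): the state, without advancing time (a new reading comes with each control period).
- bot.grab_frame(name): name is "side" or "top"; returns a dict with "color" (400x640x3 uint8, blue, green, red), "fovy" (degrees; the focal length in pixels is half the picture's height over the tangent of half this angle, whatever the lens; pixels are square), "cx", "cy" (the principal point, pixels), "R" (3x3) and "t" (3): a world point X has camera coordinates R X + t. Camera axes: x right, y down, z forward; pixel columns grow to the right and rows downward; lengths in m; the calibration is good to about 2 mm. A picture is of the moment at which its call begins. There is no depth.
- bot.close_job(): hands the job in; it is judged then, once.
The state is a dict: "t": time; "joints": joint angles; "joint_vel": joint speeds; "tau": joint torques, N m; "eef_pos": TCP position; "eef_rot": TCP orientation; "wrist_force": force on the tool from outside, world axes, zero at the start; "moment": the same for the moment, N m; "finger_gap": opening from 0.0 (shut) to 1.0 (fully open); "gripper_force": force on a finger pad.
Only numpy, scipy, OpenCV 4.12 (cv2) and the standard library are available. Lean on these libraries where they do the work, as an engineer would, in place of code of your own. Each camera call takes 0.05 s, during which the arm holds its last target. There are 200 camera calls.

### The job

Finish the pyramid of guide rollers in the rack, three below, two above and one on top: take the two spare rollers from their V-blocks, saddle one in the empty gap of the second row and then the other in the gap on top. Lay them parallel to the others with their ends about level, lower them gently without dropping them, and leave the things lying around alone.

Things in the scene. Friction and masses are not known exactly. Their poses are not given: they have to be found in the camera images.
- rack: grey open rack fixed on the bench, 72 mm (x) by 142 mm (y); origin under its centre, z up. Floor 8 mm above the bench; side walls 34 mm high at its +y and -y ends, lips only 16 mm high at +x and -x. Three guide rollers (40 mm diameter, 56 mm long) lie in it touching, axes along rack x, centres at y = -40, 0, +40 mm, 28 mm above the bench
- gap_left (a point): where a roller's centre lies when it is saddled in the gap between the middle and the +y base roller: rack x 0, y +20 mm, 62.6 mm above the bench
- gap_right (a point): the same for the gap between the middle and the -y base roller: rack x 0, y -20 mm, 62.6 mm above the bench
- peak (a point): where the top roller's centre lies when it is saddled between two second-row rollers: rack x 0, y 0, 97.3 mm above the bench
- laid_roller: aluminium guide roller, solid cylinder 40 mm diameter, 56 mm long, flat ends with dark bearing faces, 0.13 to 0.27 kg; origin at its centre, x along its axis (y, z turn as it rolls). It already lies in one of the two second-row gaps of the rack (gap_left or gap_right, it varies)
- spare_a: aluminium guide roller, solid cylinder 40 mm diameter, 56 mm long, flat ends with dark bearing faces, 0.13 to 0.27 kg; origin at its centre, x along its axis (y, z turn as it rolls). Starts level in the nearer V-block on the bench, left of the rack, centre 40 mm above the bench. The fixed dark steel V-block (30 mm along the axis, 52 wide, 33 high) is shorter than the roller: both ends stick out
- spare_b: aluminium guide roller, solid cylinder 40 mm diameter, 56 mm long, flat ends with dark bearing faces, 0.13 to 0.27 kg; origin at its centre, x along its axis (y, z turn as it rolls). It starts in the same way in a second, equal V-block, the one farther from the robot; centre 40 mm above the bench
- magnifier: fixed lamp (origin near its foot, at the back left): its round magnifier ring, 160 mm across, hangs over the bench left of the work at x 0.48 to 0.64, y 0.24 to 0.40, z 0.44 to 0.52 (world). An arm that swings in from the left must pass nearer to the robot or it strikes the ring
- tin: bystander: round white tin, 52 mm diameter, 22 mm high, standing beyond the rack; origin under its centre
- tape: bystander: blue roll of tape, 72 mm across, 19 mm high, lying flat at the left; origin under its centre
- pliers: bystander: red-handled pliers, 41 x 124 x 11 mm, lying at the right; origin under its centre
There are look-alikes about, which are no part of the job. Leave any pink or red look-alike of the spare_b alone. What is shaped like the laid_roller but pink is not meant.

How it is judged:
On the way, in this order (a step that is already met when the one before it is completed fails the run):
1. both gaps of the second row hold a roller (((distance between spare_a and gap_left below 0.012 m and angle between the x axis of spare_a and the x axis of rack, either way round below 0.15 rad) or (distance between spare_b and gap_left below 0.012 m and angle between the x axis of spare_b and the x axis of rack, either way round below 0.15 rad) or (distance between laid_roller and gap_left below 0.012 m and angle between the x axis of laid_roller and the x axis of rack, either way round below 0.15 rad)) and ((distance between spare_a and gap_right below 0.012 m and angle between the x axis of spare_a and the x axis of rack, either way round below 0.15 rad) or (distance between spare_b and gap_right below 0.012 m and angle between the x axis of spare_b and the x axis of rack, either way round below 0.15 rad) or (distance between laid_roller and gap_right below 0.012 m and angle between the x axis of laid_roller and the x axis of rack, either way round below 0.15 rad))), for 0.2 s.
2. a roller lies on top (((distance between spare_a and peak below 0.012 m and angle between the x axis of spare_a and the x axis of rack, either way round below 0.15 rad) or (distance between spare_b and peak below 0.012 m and angle between the x axis of spare_b and the x axis of rack, either way round below 0.15 rad) or (distance between laid_roller and peak below 0.012 m and angle between the x axis of laid_roller and the x axis of rack, either way round below 0.15 rad))), for 0.2 s.
At the end, for the whole second after the job is handed in: The two second-row gaps and the peak each hold one of the three rollers (either spare may be in either place), its centre within 12 mm of the place and its axis within 0.15 rad of the rack's, all slower than 0.02 m/s (all of step 1 and ((distance between spare_a and peak below 0.012 m and angle between the x axis of spare_a and the x axis of rack, either way round below 0.15 rad) or (distance between spare_b and peak below 0.012 m and angle between the x axis of spare_b and the x axis of rack, either way round below 0.15 rad) or (distance between laid_roller and peak below 0.012 m and angle between the x axis of laid_roller and the x axis of rack, either way round below 0.15 rad)) and linear speed of each of spare_a, spare_b, laid_roller below 0.02 m/s); the robot touches nothing.
It fails at once if the tin is pushed more than 30 mm (distance of tin from where it was at the start of the episode above 0.03 m).
It fails at once if the tape is pushed more than 30 mm (distance of tape from where it was at the start of the episode above 0.03 m).
It fails at once if the pliers is pushed more than 30 mm (distance of pliers from where it was at the start of the episode above 0.03 m).
It fails at once if a roller is dropped or rolls away: it goes faster than 0.6 m/s while the fingers do not touch it (a free fall of about 18 mm) ((linear speed of spare_a above 0.6 m/s and contact force between the fingers and spare_a below 0.05 N) or (linear speed of spare_b above 0.6 m/s and contact force between the fingers and spare_b below 0.05 N) or (linear speed of laid_roller above 0.6 m/s and contact force between the fingers and laid_roller below 0.05 N)).
It also fails if it takes over 48 s, if anything falls off the work surface, if the arm or the gripper's body presses on something with over 40 N, if the wrist force passes 120 N, or if a joint passes its speed limit or range.

## Working session

There is one attempt and no reset: what is moved stays moved. The work goes in short steps, Python scripts to look and compute and a tool call to move; the robot and the scene stay as the last step left them, time stands still between calls to the robot, and variables do not carry over. Pictures are saved under pics/ and viewed, at most 10 in all, crops included, and the job is handed in when it is done.

Besides the shell and the picture viewer there is one more tool, called after "Emit:" in YAML: its name, and indented under it one key for each argument. step_arm: Moves the arm, as the interface text tells. Its arguments: {"type":"object","properties":{"increments":{"type":"array","items":{"type":"array","items":{"type":"array","items":{"type":"number","minimum":-1,"maximum":1}}}}},"required":["increments"]}

```bash
mkdir -p pics
cat > h.py <<'E'
import numpy as np, cv2
from workcell import bot
def grab(n,f=None):
    d=bot.grab_frame(n)
    d['f']=200/np.tan(np.radians(d['fovy'])/2)
    np.savez(f'{n}.npz',**{k:np.array(v) for k,v in d.items()})
    if f: cv2.imwrite('pics/'+f,d['color'])
    return d
def load(n): return dict(np.load(f'{n}.npz'))
def ray(d,u,v):
    R=d['R'];c=-R.T@d['t']; return c,R.T@np.array([(u-d['cx'])/d['f'],(v-d['cy'])/d['f'],1])
def onz(d,u,v,z):
    c,r=ray(d,u,v); return c+r*(z-c[2])/r[2]
def proj(d,X):
    p=d['R']@np.array(X)+d['t']; return d['f']*p[:2]/p[2]+[d['cx'],d['cy']]
E
python3 - <<'E'
from h import *
print(bot.state(), bot.tcp_to_grasp)
for n in('top','side'):
    d=grab(n,n+'0.png'); print(n,d['fovy'],d['cx'],d['cy'],-d['R'].T@d['t'],d['R'])
E
```

```text
{'t': 0.0, 'joints': array([ 1.07302601e+00,  2.87169346e-01,  1.57819352e+00, -1.85998685e-06,
        1.27863048e+00, -1.49986321e-01]), 'joint_vel': array([ 6.27730390e-04, -4.73530416e-05, -6.67323965e-04, -5.81677316e-04,
        8.83690944e-04, -1.58437909e-03]), 'tau': array([-6.86794592e-04, -4.05977511e+01, -2.92628235e+01, -1.81202149e-04,
        5.71057841e-03, -2.06579458e-06]), 'eef_pos': array([0.22968992, 0.63400416, 0.2299358 ]), 'eef_rot': array([-3.81161798e-04,  1.73016561e-01,  9.84918184e-01, -1.13822400e-03]), 'wrist_force': array([ 0.88237   , -0.4401705 ,  0.07347325]), 'moment': array([0.02518409, 0.00492518, 0.00175814]), 'gripper_force': 0.0, 'finger_gap': 1.0018283027947423} 0.0187
top 43.37188803438374 324.5786529797366 201.82542114317778 [0.23407285 0.03549434 1.42913429] [[ 0.03025818 -0.99953122 -0.00466729]
 [-0.97364796 -0.02841803 -0.22627872]
 [ 0.22604001  0.01139108 -0.97405141]]
side 44.75799673831753 320.07971148689796 200.2006141796138 [-0.2168498  -1.20939272  1.06418412] [[ 0.86129684 -0.50766918  0.02097037]
 [-0.26408644 -0.4825376  -0.83511426]
 [ 0.43408076  0.71374328 -0.54967665]]
```

View pics/top0.png

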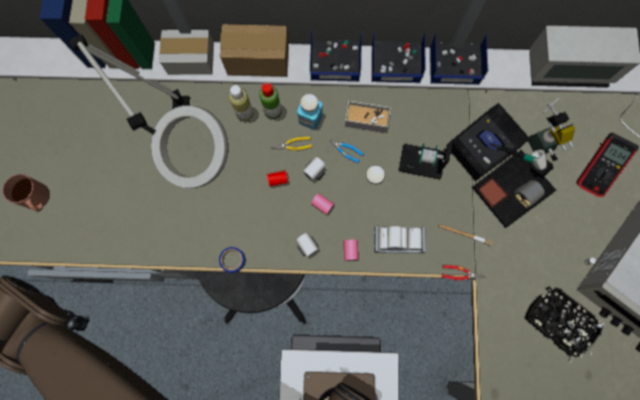

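View pics/side0.png

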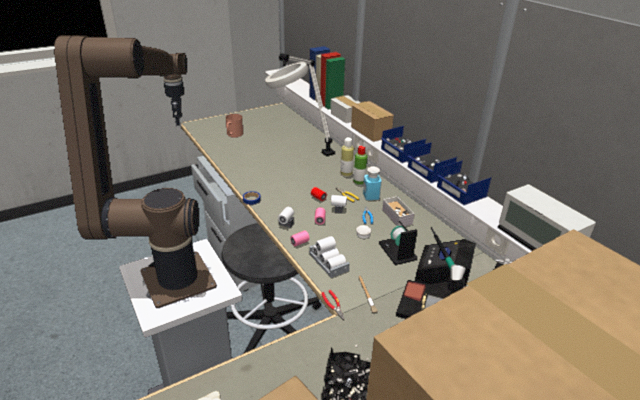

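The top view shows spare_a at about (307,244), spare_b at (314,168), the rack at (400,239) and the tin at (375,175). The tape is at (232,260), the pliers at (457,272), and pink/red look-alikes sit at (350,249), (322,204) and (277,178). The side view shows the same items: rack (328,256), spare_a (287,216), spare_b (338,201). I'll zoom in on both.

Run:
```python
from h import *
t=load('top')['color'][150:270,285:435]; cv2.imwrite('pics/t1.png',cv2.resize(t,None,fx=5,fy=5,interpolation=cv2.INTER_CUBIC))
s=load('side')['color'][180:285,265:390]; cv2.imwrite('pics/s1.png',cv2.resize(s,None,fx=5.7,fy=5.7,interpolation=cv2.INTER_CUBIC))
```

```text
(no output)
```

View pics/t1.png

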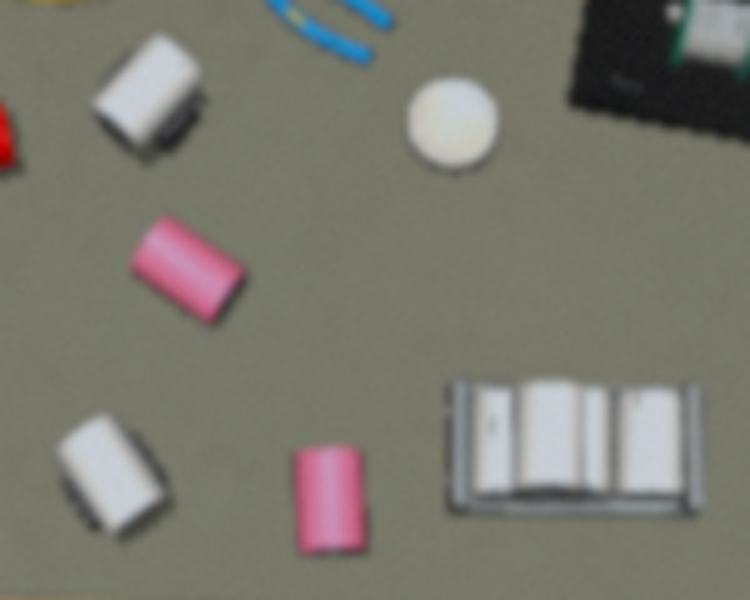

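View pics/s1.png

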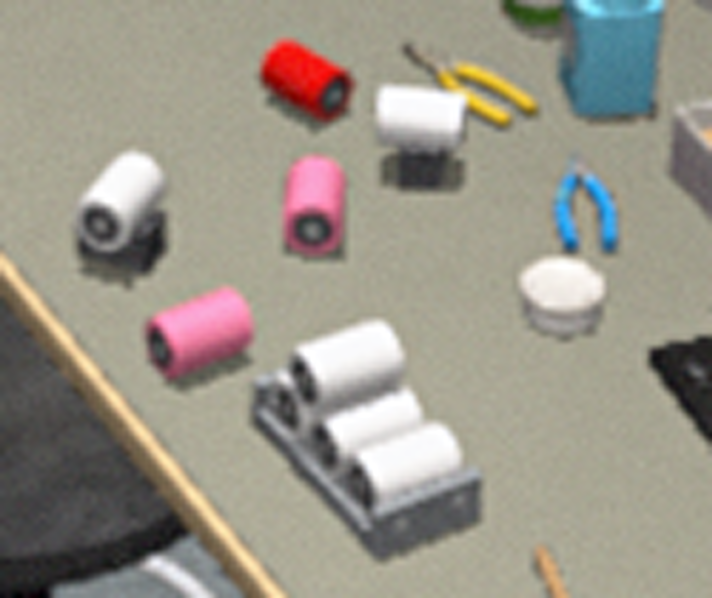

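The laid roller sits in gap_left, the one toward world +y, so gap_right is empty. Both spares lie in dark V-blocks. Next I'll measure.

```bash
cat > m.py <<'E'
from h import *
def blobs(n,thr,box=None,amin=60):
    d=load(n); im=d['color']; k=8
    u0,v0,u1,v1=box; c=cv2.resize(im[v0:v1,u0:u1],None,fx=k,fy=k,interpolation=cv2.INTER_CUBIC)
    hsv=cv2.cvtColor(c,cv2.COLOR_BGR2HSV); m=((c.min(2)>thr)&(hsv[...,1]<60)).astype(np.uint8)
    cs,_=cv2.findContours(m,cv2.RETR_EXTERNAL,cv2.CHAIN_APPROX_NONE)
    f=lambda p:(np.asarray(p,float)+.5)/k-.5+[u0,v0]
    return d,[f(x[:,0]) for x in cs if cv2.contourArea(x)>amin*k*k]
E
python3 - <<'E'
from m import *
np.set_printoptions(precision=4,suppress=True)
def center(p): (c,s,a)=cv2.minAreaRect(p.astype(np.float32)); return np.array(c),s,cv2.boxPoints((c,s,a))
boxes={'a':dict(top=(293,228,324,262),side=(274,200,300,230)),'b':dict(top=(300,152,330,184),side=(328,192,350,213))}
for n,bx in boxes.items():
    P=[]
    for v in('top','side'):
        d,bs=blobs(v,140,bx[v])
        for b in bs:
            c,s,q=center(b); print(n,v,c,s)
            X=np.array([onz(d,*x,.04) for x in q]);print(X[:,:2], 'ctr',onz(d,*c,.04))
            e=sorted([X[1]-X[0],X[2]-X[1]],key=np.linalg.norm); print(' len',[np.linalg.norm(i) for i in e],'axis deg',np.degrees(np.arctan2(e[1][1],e[1][0])))
            P.append(ray(d,*c))
    (c1,r1),(c2,r2)=P[:2]; s=np.linalg.lstsq(np.c_[r1,-r2],c2-c1,rcond=None)[0]; print('tri',c1+r1*s[0],c2+r2*s[1])
# rack
d,bs=blobs('top',140,(370,220,432,258),20)
for b in bs:
    c,s,q=center(b); print('rack',c,s,q.round(1).tolist())
im=d['color']; k=8;c=cv2.resize(im[218:260,368:432],None,fx=10,fy=10,interpolation=cv2.INTER_CUBIC)
cv2.imwrite('pics/r1.png',c)
s=cv2.resize(load('side')['color'][230:282,305:355],None,fx=11,fy=11,interpolation=cv2.INTER_CUBIC)
cv2.imwrite('pics/r2.png',s)
E
```

```text
a top [306.0464 243.5681] (21.13368034362793, 12.68900203704834)
[[0.4495 0.1314]
 [0.4704 0.1027]
 [0.422  0.0682]
 [0.4015 0.0966]] ctr [0.4357 0.0997 0.04  ]
 len [np.float64(0.035385540643320695), np.float64(0.059440859297828025)] axis deg -144.42591690078874
a side [286.5 214.5] (29.875, 25.875)
[[ 0.4378  0.2099]
 [ 0.5247  0.1624]
 [ 0.4336 -0.0055]
 [ 0.3543  0.0383]] ctr [0.4356 0.0975 0.04  ]
 len [np.float64(0.09900077757755074), np.float64(0.19097321376353446)] axis deg -118.48369633744414
tri [0.436  0.0998 0.0384] [0.4366 0.0995 0.0384]
b top [314.1552 166.6939] (12.131654739379883, 20.30007553100586)
[[0.6485 0.1172]
 [0.6947 0.0791]
 [0.6705 0.0526]
 [0.6247 0.0906]] ctr [0.6595 0.0849 0.04  ]
 len [np.float64(0.03591948265124929), np.float64(0.05985693279513042)] axis deg -39.46720362817395
b side [336.875 202.   ] (20.875, 18.625)
[[0.6493 0.1597]
 [0.714  0.1244]
 [0.635  0.0031]
 [0.5745 0.0363]] ctr [0.6419 0.0789 0.04  ]
 len [np.float64(0.07368331605985483), np.float64(0.14481573078049795)] axis deg -123.0888989708206
tri [0.6612 0.0851 0.0344] [0.6495 0.0902 0.031 ]
rack [414.5625 237.4375] (21.0, 12.75) [[408.20001220703125, 226.89999389648438], [420.8999938964844, 226.89999389648438], [420.8999938964844, 247.89999389648438], [408.20001220703125, 247.89999389648438]]
rack [392.75  236.625] (22.375, 27.125) [[379.20001220703125, 225.39999389648438], [406.29998779296875, 225.39999389648438], [406.29998779296875, 247.8000030517578], [379.20001220703125, 247.8000030517578]]
```

View pics/r1.png

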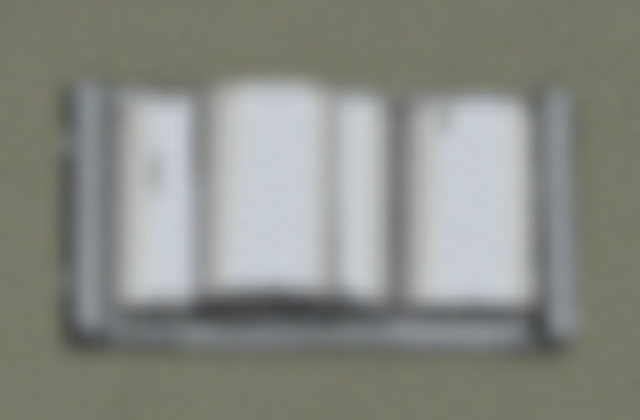

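The crop shows the wall outer edges at about x=77 and x=577 in crop pixels, with the laid roller at 215–330. The rack is nearly square to the image. I'll refine with line profiles.

Run:
```python
from m import *
np.set_printoptions(precision=4,suppress=True)
d=load('top'); g=cv2.cvtColor(d['color'],cv2.COLOR_BGR2GRAY).astype(np.float32)
print('rowprof'); 
for v in (230,236,242): print(v,g[v,372:430].astype(int))
print('col'); 
for u in (377,382,385,394,397,411,414,417,424): print(u,g[218:258,u].astype(int))
def ends(u,z,thr=150):
    c=g[215:260,u]; i=np.where(c>thr)[0]; a,b=i[0],i[-1]
    t=215+a-1+(thr-c[a-1])/(c[a]-c[a-1]); e=215+b+(c[b]-thr)/(c[b]-c[b+1])
    A,B=onz(d,u,t,z),onz(d,u,e,z); return A[:2],B[:2],(A-B)[0],((A+B)/2)[:2]
for u in (382,384): print('base L',u,*ends(u,.045))
for u in (391,394,397): print('laid',u,*ends(u,.0826))
for u in (412,414,416): print('base R',u,*ends(u,.048))
for v in(230,236,242):
    print([onz(d,u,v,.034)[:2] for u in (375.25,425.25)])
for n,b in (('a',(270,198,304,232)),('b',(326,188,352,216))):
    D,bs=blobs('side',165,b,40)
    for x in bs: c=cv2.minAreaRect(x.astype(np.float32)); print(n,c,onz(D,*c[0],.04))
for n,b in (('a',(293,228,324,262)),('b',(300,152,330,184))):
  for th in (120,130,150,170):
    D,bs=blobs('top',th,b,60)
    for x in bs: c=cv2.minAreaRect(x.astype(np.float32)); print(n,th,c,onz(D,*c[0],.04))
```

```text
rowprof
230 [118 111  98 107 133 134 117 124 150 176 191 200 204 203 186 148 140 160
 182 196 200 204 203 204 204 203 202 194 181 175 191 202 200 184 155 124
 127 156 177 181 180 193 203 204 204 204 202 190 165 128 124 138 135 115
 112 116 117 117]
236 [117 109  90 105 134 135 120 129 158 181 185 183 194 202 190 159 149 168
 187 199 203 204 203 203 203 204 201 194 179 174 193 202 200 186 156 127
 134 162 182 195 202 204 204 204 203 204 202 194 171 139 128 139 137 122
 115 117 118 119]
242 [118 109  91 107 137 138 124 134 163 187 198 205 203 203 191 165 156 172
 191 201 204 203 204 203 204 204 202 193 174 167 188 202 200 184 155 124
 134 165 187 199 204 203 203 204 204 202 202 194 172 133 116 136 138 125
 118 117 118 119]
col
377 [117 118 118 117 118 118 115 115 124 134 137 135 134 134 135 136 134 136
 135 135 136 135 136 136 138 139 138 139 139 139 139 135 119  91  83 100
 116 119 119 119]
382 [118 118 119 117 119 118 118 115 122 147 175 189 191 191 191 188 184 183
 185 191 195 197 198 198 198 200 200 200 197 179 133  99 105 110 100 104
 115 118 117 118]
385 [118 119 119 120 118 118 
[... 2591 characters left out ...]
, 56.3099365234375) [0.4357 0.0997 0.04  ]
a 170 ((306.0235595703125, 243.6782684326172), (19.70842742919922, 10.903173446655273), 56.53461456298828) [0.4354 0.0997 0.04  ]
b 120 ((314.2014465332031, 166.68295288085938), (13.385372161865234, 21.35150909423828), 42.47916793823242) [0.6595 0.0848 0.04  ]
b 130 ((314.16229248046875, 166.69696044921875), (12.752860069274902, 20.716819763183594), 42.345802307128906) [0.6595 0.0849 0.04  ]
b 150 ((314.1383056640625, 166.6925048828125), (11.547516822814941, 19.805530548095703), 42.43622589111328) [0.6595 0.085  0.04  ]
b 170 ((314.0162353515625, 166.64230346679688), (10.16133975982666, 18.723236083984375), 42.954593658447266) [0.6596 0.0853 0.04  ]
```

```bash
cat > plan.py <<'E'
# plan.py reset | X Y Z YAWDEG CLAW N ... : rows from last commanded pose, (x,y,z,yaw of tool y), N rows per leg
import sys,json,numpy as np
from workcell import bot
from scipy.spatial.transform import Rotation as Ro
F='cmd.json'
def rot(yaw): # tool y at yaw, z down
    y=np.array([np.cos(yaw),np.sin(yaw),0]); z=np.array([0,0,-1.]); return np.c_[np.cross(y,z),y,z]
s=bot.state()
q=s['eef_rot']; R=Ro.from_quat([*q[1:],q[0]]).as_matrix()
print('t',s['t'],'pos',s['eef_pos'].round(4),'yaw',np.degrees(np.arctan2(R[1,1],R[0,1])).round(2),'tilt',R[:,2].round(4),'F',s['wrist_force'].round(1),'gap',round(s['finger_gap'],3),'gf',round(s['gripper_force'],1))
a=[float(x) for x in sys.argv[1:]]
if a:
    try: c=json.load(open(F))
    except: c=[.23,.635,.231,float(np.degrees(np.arctan2(R[1,1],R[0,1])))]
    c0=np.array(c); R0=rot(np.radians(c0[3])); cur=c0.copy(); rows=[]
    for i in range(0,len(a),6):
        tgt=np.array(a[i:i+4]); n=int(a[i+5])
        for k in range(1,n+1):
            p=cur+(tgt-cur)*k/n; d=R0.T@(p[:3]-c0[:3]); rows.append([a[i+4],*[float(x) for x in d.round(4)],0,0,round(float(-(p[3]-c0[3])/360),4)])
        cur=tgt
    print(len(rows)); print(json.dumps([rows]))
    r=rows[-1]; json.dump([*(c0[:3]+R0@np.array(r[1:4])).tolist(),float(c0[3]-360*r[6])],open(F,'w'))
E
python3 plan.py .28 .37 .231 60 1 7  .37 .235 .231 45 1 5
```

```text
t 0.1 pos [0.2297 0.6341 0.23  ] yaw 70.07 tilt [-0.0011 -0.0019 -1.    ] F [ 0.5  0.2 -0.2] gap 1.003 gf 0.0
12
[[[1.0, -0.0196, -0.0332, 0.0, 0, 0, 0.004], [1.0, -0.0392, -0.0663, 0.0, 0, 0, 0.008], [1.0, -0.0589, -0.0995, 0.0, 0, 0, 0.012], [1.0, -0.0785, -0.1326, 0.0, 0, 0, 0.016], [1.0, -0.0981, -0.1658, 0.0, 0, 0, 0.02], [1.0, -0.1177, -0.1989, 0.0, 0, 0, 0.024], [1.0, -0.1373, -0.2321, 0.0, 0, 0, 0.028], [1.0, -0.1635, -0.2513, 0.0, 0, 0, 0.0363], [1.0, -0.1896, -0.2706, 0.0, 0, 0, 0.0446], [1.0, -0.2157, -0.2898, 0.0, 0, 0, 0.053], [1.0, -0.2418, -0.3091, 0.0, 0, 0, 0.0613], [1.0, -0.268, -0.3283, 0.0, 0, 0, 0.0696]]]
```

Emit:
step_arm:
  increments:
    - [[1.0,-0.0196,-0.0332,0.0,0,0,0.004],[1.0,-0.0392,-0.0663,0.0,0,0,0.008],[1.0,-0.0589,-0.0995,0.0,0,0,0.012],[1.0,-0.0785,-0.1326,0.0,0,0,0.016],[1.0,-0.0981,-0.1658,0.0,0,0,0.02],[1.0,-0.1177,-0.1989,0.0,0,0,0.024],[1.0,-0.1373,-0.2321,0.0,0,0,0.028],[1.0,-0.1635,-0.2513,0.0,0,0,0.0363],[1.0,-0.1896,-0.2706,0.0,0,0,0.0446],[1.0,-0.2157,-0.2898,0.0,0,0,0.053],[1.0,-0.2418,-0.3091,0.0,0,0,0.0613],[1.0,-0.268,-0.3283,0.0,0,0,0.0696]]

```text
t: 1.1
eef_pos: [0.3703, 0.2331, 0.2311]
eef_rot: [-0.0, 0.384, 0.923, -0.0]
wrist_force: [0.8, -0.3, -0.2]
finger_gap: 1.003
gripper_force: 0.0
```

```bash
python3 plan.py .4335 .098 .15 35.2 1 6  .4335 .098 .10 35.2 1 2 .4335 .098 .10 35.2 1 2
```

```text
t 1.1 pos [0.3703 0.2331 0.2311] yaw 44.88 tilt [-1.e-04 -0.e+00 -1.e+00] F [ 0.8 -0.3 -0.2] gap 1.003 gf 0.0
10
[[[1.0, -0.0236, -0.0087, 0.0135, 0, 0, 0.0045], [1.0, -0.0472, -0.0174, 0.027, 0, 0, 0.0091], [1.0, -0.0709, -0.026, 0.0405, 0, 0, 0.0136], [1.0, -0.0945, -0.0347, 0.054, 0, 0, 0.0182], [1.0, -0.1181, -0.0434, 0.0675, 0, 0, 0.0227], [1.0, -0.1417, -0.0521, 0.081, 0, 0, 0.0273], [1.0, -0.1417, -0.0521, 0.106, 0, 0, 0.0273], [1.0, -0.1417, -0.0521, 0.131, 0, 0, 0.0273], [1.0, -0.1417, -0.0521, 0.131, 0, 0, 0.0273], [1.0, -0.1417, -0.0521, 0.131, 0, 0, 0.0273]]]
```

Emit:
step_arm:
  increments:
    - [[1.0,-0.0236,-0.0087,0.0135,0,0,0.0045],[1.0,-0.0472,-0.0174,0.027,0,0,0.0091],[1.0,-0.0709,-0.026,0.0405,0,0,0.0136],[1.0,-0.0945,-0.0347,0.054,0,0,0.0182],[1.0,-0.1181,-0.0434,0.0675,0,0,0.0227],[1.0,-0.1417,-0.0521,0.081,0,0,0.0273],[1.0,-0.1417,-0.0521,0.106,0,0,0.0273],[1.0,-0.1417,-0.0521,0.131,0,0,0.0273],[1.0,-0.1417,-0.0521,0.131,0,0,0.0273],[1.0,-0.1417,-0.0521,0.131,0,0,0.0273]]

```text
t: 1.93
eef_pos: [0.432, 0.0975, 0.099]
eef_rot: [-0.002, 0.46, 0.888, -0.001]
wrist_force: [-0.2, -0.5, 0.9]
finger_gap: 1.0
gripper_force: 0.0
```

```bash
python3 plan.py .4335 .098 .060 35.2 1 3
python3 - <<'E'
from h import *
t=grab('top')['color'][180:275,260:350]; s=grab('side')['color'][170:245,250:330]
a=cv2.resize(t,(400,422),interpolation=cv2.INTER_CUBIC); b=cv2.resize(s,(400,375),interpolation=cv2.INTER_CUBIC)
b=cv2.copyMakeBorder(b,0,47,0,0,cv2.BORDER_CONSTANT); cv2.imwrite('pics/g1.png',np.hstack([a,b]))
E
```

```text
t 1.9333 pos [0.432  0.0975 0.099 ] yaw 35.18 tilt [-0.0045  0.     -1.    ] F [-0.2 -0.5  0.9] gap 1.0 gf 0.0
3
[[[1.0, -0.0, 0.0, 0.0133, 0, 0, -0.0], [1.0, -0.0, 0.0, 0.0267, 0, 0, -0.0], [1.0, -0.0, 0.0001, 0.04, 0, 0, -0.0]]]
```

View pics/g1.png

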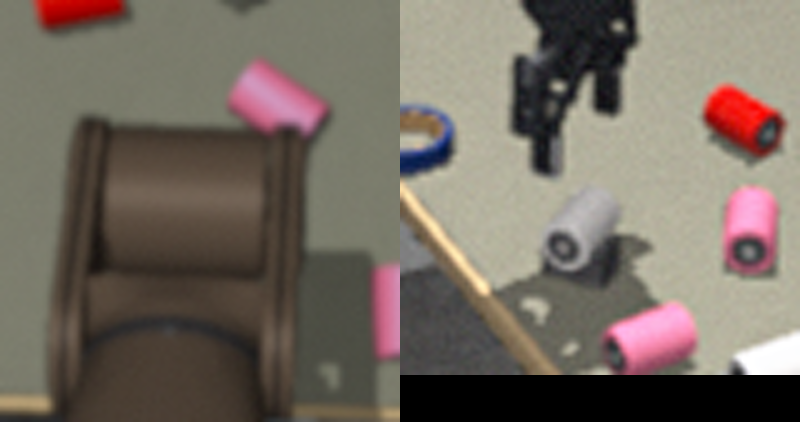

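The side crop shows the fingers hanging either side of the roller along its axis: near tip at (545,170), far tip at (605,110), roller at (582,228). Descending.

Emit:
step_arm:
  increments:
    - [[1,0,0,0.015,0,0,0],[1,0,0,0.03,0,0,0],[1,0,0,0.045,0,0,0],[1,0,0,0.06,0,0,0],[1,0,0,0.075,0,0,0],[1,0,0,0.084,0,0,0],[1,0,0,0.084,0,0,0],[1,0,0,0.084,0,0,0]]

```text
t: 2.7
eef_pos: [0.4342, 0.0978, 0.0172]
eef_rot: [0.001, 0.46, 0.888, 0.0]
wrist_force: [-0.7, -0.4, 0.5]
finger_gap: 1.001
gripper_force: 0.0
```

```bash
echo '[0.4335,0.098,0.016,35.2]'>cmd.json; python3 plan.py
```

```text
t 2.7 pos [0.4342 0.0978 0.0172] yaw 35.22 tilt [ 0.0011 -0.     -1.    ] F [-0.7 -0.4  0.5] gap 1.001 gf 0.0
```

Emit:
step_arm:
  increments:
    - [[-1,0,0,0,0,0,0],[-1,0,0,0,0,0,0],[-1,0,0,0,0,0,0],[-1,0,0,0,0,0,0],[-1,0,0,0,0,0,0],[-1,0,0,0,0,0,0],[-1,0,0,0,0,0,0],[-1,0,0,0,0,0,0]]

```text
t: 3.37
eef_pos: [0.4347, 0.0977, 0.0178]
eef_rot: [0.001, 0.46, 0.888, 0.001]
wrist_force: [-1.9, 0.6, 6.5]
finger_gap: 0.648
gripper_force: 62.6
```

```bash
python3 plan.py
```

```text
t 3.3667 pos [0.4347 0.0977 0.0178] yaw 35.2 tilt [ 0.0023  0.     -1.    ] F [-1.9  0.6  6.5] gap 0.648 gf 62.6
```

Emit:
step_arm:
  increments:
    - [[-1,0,0,-0.01,0,0,0],[-1,0,0,-0.025,0,0,0],[-1,0,0,-0.05,0,0,0],[-1,0,0,-0.08,0,0,0],[-1,0,0,-0.11,0,0,0],[-1,0,0,-0.114,0,0,0],[-1,0,0,-0.114,0,0,0]]

```text
t: 3.95
eef_pos: [0.4351, 0.0976, 0.1331]
eef_rot: [0.003, 0.46, 0.888, 0.001]
wrist_force: [0.9, -0.0, -1.3]
finger_gap: 0.648
gripper_force: 63.8
```

```bash
echo '[0.4335,0.098,0.13,35.2]'>cmd.json; python3 plan.py .4592 -.183 .13 0.7 -1 9 .4592 -.183 .13 0.7 -1 3
```

```text
t 3.95 pos [0.4351 0.0976 0.1331] yaw 35.19 tilt [ 6.e-03 -1.e-04 -1.e+00] F [ 0.9 -0.  -1.3] gap 0.648 gf 63.8
12
[[[-1.0, -0.0272, -0.0157, 0.0, 0, 0, 0.0106], [-1.0, -0.0543, -0.0313, 0.0, 0, 0, 0.0213], [-1.0, -0.0815, -0.047, 0.0, 0, 0, 0.0319], [-1.0, -0.1086, -0.0627, 0.0, 0, 0, 0.0426], [-1.0, -0.1358, -0.0783, 0.0, 0, 0, 0.0532], [-1.0, -0.163, -0.094, 0.0, 0, 0, 0.0639], [-1.0, -0.1901, -0.1096, 0.0, 0, 0, 0.0745], [-1.0, -0.2173, -0.1253, 0.0, 0, 0, 0.0852], [-1.0, -0.2444, -0.141, 0.0, 0, 0, 0.0958], [-1.0, -0.2444, -0.141, 0.0, 0, 0, 0.0958], [-1.0, -0.2444, -0.141, 0.0, 0, 0, 0.0958], [-1.0, -0.2444, -0.141, 0.0, 0, 0, 0.0958]]]
```

Emit:
step_arm:
  increments:
    - [[-1.0,-0.0272,-0.0157,0.0,0,0,0.0106],[-1.0,-0.0543,-0.0313,0.0,0,0,0.0213],[-1.0,-0.0815,-0.047,0.0,0,0,0.0319],[-1.0,-0.1086,-0.0627,0.0,0,0,0.0426],[-1.0,-0.1358,-0.0783,0.0,0,0,0.0532],[-1.0,-0.163,-0.094,0.0,0,0,0.0639],[-1.0,-0.1901,-0.1096,0.0,0,0,0.0745],[-1.0,-0.2173,-0.1253,0.0,0,0,0.0852],[-1.0,-0.2444,-0.141,0.0,0,0,0.0958],[-1.0,-0.2444,-0.141,0.0,0,0,0.0958],[-1.0,-0.2444,-0.141,0.0,0,0,0.0958],[-1.0,-0.2444,-0.141,0.0,0,0,0.0958]]

```text
t: 4.95
eef_pos: [0.4578, -0.1824, 0.1284]
eef_rot: [-0.002, 0.703, 0.711, -0.0]
wrist_force: [-0.4, 0.2, -1.4]
finger_gap: 0.649
gripper_force: 63.8
```

```bash
python3 plan.py
python3 - <<'E'
from h import *
s=grab('side')['color'][190:295,290:415]
cv2.imwrite('pics/g2.png',cv2.resize(s,None,fx=5,fy=5,interpolation=cv2.INTER_CUBIC))
d=load('side'); print(proj(d,[.4592,-.183,.154]),proj(d,[.4312,-.183,.154]),proj(d,[.4872,-.183,.154]))
E
```

```text
t 4.95 pos [ 0.4578 -0.1824  0.1284] yaw 0.7 tilt [-0.0034  0.0027 -1.    ] F [-0.4  0.2 -1.4] gap 0.649 gf 63.8
[333.48538555 227.66424214] [325.85666531 230.25676233] [340.99357108 225.11268409]
```

View pics/g2.png

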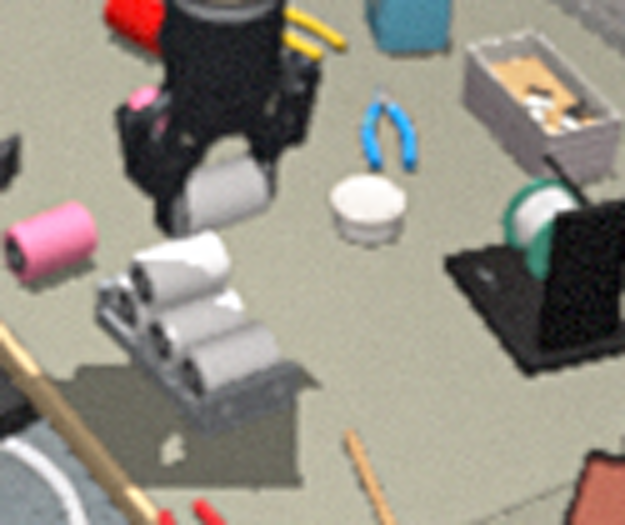

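The held roller is at crop (225,195), full-frame (335,229) against a predicted (333.5,227.7), and it's parallel and above the gap. Lowering.

```bash
python3 plan.py .4592 -.1837 .08 0.7 -1 4 .4592 -.1837 .045 0.7 -1 5 .4592 -.1837 .045 0.7 -1 2
```

```text
t 5.0 pos [ 0.458  -0.182   0.1287] yaw 0.75 tilt [-0.0028  0.0022 -1.    ] F [-1.   0.5 -1.4] gap 0.649 gf 63.8
11
[[[-1.0, -0.0002, 0.0, 0.0125, 0, 0, 0.0], [-1.0, -0.0004, 0.0, 0.025, 0, 0, 0.0], [-1.0, -0.0005, 0.0, 0.0375, 0, 0, 0.0], [-1.0, -0.0007, 0.0, 0.05, 0, 0, 0.0], [-1.0, -0.0007, 0.0, 0.057, 0, 0, 0.0], [-1.0, -0.0007, 0.0, 0.064, 0, 0, 0.0], [-1.0, -0.0007, 0.0, 0.071, 0, 0, 0.0], [-1.0, -0.0007, 0.0, 0.078, 0, 0, 0.0], [-1.0, -0.0007, 0.0, 0.085, 0, 0, 0.0], [-1.0, -0.0007, 0.0, 0.085, 0, 0, 0.0], [-1.0, -0.0007, 0.0, 0.085, 0, 0, 0.0]]]
```

Emit:
step_arm:
  increments:
    - [[-1.0,-0.0002,0.0,0.0125,0,0,0.0],[-1.0,-0.0004,0.0,0.025,0,0,0.0],[-1.0,-0.0005,0.0,0.0375,0,0,0.0],[-1.0,-0.0007,0.0,0.05,0,0,0.0],[-1.0,-0.0007,0.0,0.057,0,0,0.0],[-1.0,-0.0007,0.0,0.064,0,0,0.0],[-1.0,-0.0007,0.0,0.071,0,0,0.0],[-1.0,-0.0007,0.0,0.078,0,0,0.0],[-1.0,-0.0007,0.0,0.085,0,0,0.0],[-1.0,-0.0007,0.0,0.085,0,0,0.0],[-1.0,-0.0007,0.0,0.085,0,0,0.0]]

```text
t: 5.92
eef_pos: [0.4589, -0.184, 0.045]
eef_rot: [-0.0, 0.703, 0.711, -0.0]
wrist_force: [-0.5, -0.5, -0.6]
finger_gap: 0.645
gripper_force: 63.8
```

Emit:
step_arm:
  increments:
    - [[-1,0,0,0.002,0,0,0],[-1,0,0,0.004,0,0,0],[-1,0,0,0.005,0,0,0],[-1,0,0,0.005,0,0,0]]

```text
t: 6.25
eef_pos: [0.4596, -0.1844, 0.0414]
eef_rot: [0.0, 0.703, 0.711, 0.0]
wrist_force: [-1.3, 1.8, 3.5]
finger_gap: 0.649
gripper_force: 64.6
```

Emit:
step_arm:
  increments:
    - [[-1,0,0,0.001,0,0,0],[-1,0,0,0.0015,0,0,0],[-1,0,0,0.0015,0,0,0]]

```text
t: 6.5
eef_pos: [0.4597, -0.1844, 0.0413]
eef_rot: [-0.0, 0.703, 0.711, -0.0]
wrist_force: [-4.8, 4.2, 13.6]
finger_gap: 0.651
gripper_force: 65.7
```

Emit:
step_arm:
  increments:
    - [[0.35,0,0,0,0,0,0],[0.45,0,0,0,0,0,0],[0.6,0,0,0,0,0,0],[0.8,0,0,0,0,0,0],[1,0,0,0,0,0,0],[1,0,0,0,0,0,0]]

```text
t: 7.0
eef_pos: [0.459, -0.1841, 0.0386]
eef_rot: [-0.0, 0.703, 0.711, -0.0]
wrist_force: [-0.3, 0.2, -0.0]
finger_gap: 1.003
gripper_force: 0.0
```

```bash
echo '[0.4592,-0.1837,0.0385,0.7]'>cmd.json; python3 plan.py .4592 -.1837 .1 .7 1 4 .4592 -.1837 .16 0.7 1 3
```

```text
t 7.0 pos [ 0.459  -0.1841  0.0386] yaw 0.7 tilt [-3.e-04  2.e-04 -1.e+00] F [-0.3  0.2 -0. ] gap 1.003 gf 0.0
7
[[[1.0, 0.0, 0.0, -0.0154, 0, 0, -0.0], [1.0, 0.0, 0.0, -0.0308, 0, 0, -0.0], [1.0, 0.0, 0.0, -0.0461, 0, 0, -0.0], [1.0, 0.0, 0.0, -0.0615, 0, 0, -0.0], [1.0, 0.0, 0.0, -0.0815, 0, 0, -0.0], [1.0, 0.0, 0.0, -0.1015, 0, 0, -0.0], [1.0, 0.0, 0.0, -0.1215, 0, 0, -0.0]]]
```

Emit:
step_arm:
  increments:
    - [[1.0,0.0,0.0,-0.0154,0,0,0],[1.0,0.0,0.0,-0.0308,0,0,0],[1.0,0.0,0.0,-0.0461,0,0,0],[1.0,0.0,0.0,-0.0615,0,0,0],[1.0,0.0,0.0,-0.0815,0,0,0],[1.0,0.0,0.0,-0.1015,0,0,0],[1.0,0.0,0.0,-0.1215,0,0,0]]

```text
t: 7.58
eef_pos: [0.4588, -0.1839, 0.1609]
eef_rot: [-0.0, 0.703, 0.711, -0.0]
wrist_force: [0.4, -0.0, -0.8]
finger_gap: 0.998
gripper_force: 0.0
```

```bash
python3 plan.py .6564 .0875 .15 -39.5 1 10 .6564 .0875 .11 -39.5 1 2
```

```text
t 7.5833 pos [ 0.4588 -0.1839  0.1609] yaw 0.7 tilt [-5.e-04  4.e-04 -1.e+00] F [ 0.4 -0.  -0.8] gap 0.998 gf 0.0
12
[[[1.0, 0.0269, 0.02, 0.001, 0, 0, 0.0112], [1.0, 0.0538, 0.0401, 0.002, 0, 0, 0.0223], [1.0, 0.0806, 0.0601, 0.003, 0, 0, 0.0335], [1.0, 0.1075, 0.0802, 0.004, 0, 0, 0.0447], [1.0, 0.1344, 0.1002, 0.005, 0, 0, 0.0558], [1.0, 0.1613, 0.1203, 0.006, 0, 0, 0.067], [1.0, 0.1881, 0.1403, 0.007, 0, 0, 0.0782], [1.0, 0.215, 0.1604, 0.008, 0, 0, 0.0893], [1.0, 0.2419, 0.1804, 0.009, 0, 0, 0.1005], [1.0, 0.2688, 0.2005, 0.01, 0, 0, 0.1117], [1.0, 0.2688, 0.2005, 0.03, 0, 0, 0.1117], [1.0, 0.2688, 0.2005, 0.05, 0, 0, 0.1117]]]
```

Emit:
step_arm:
  increments:
    - [[1.0,0.0269,0.02,0.001,0,0,0.0112],[1.0,0.0538,0.0401,0.002,0,0,0.0223],[1.0,0.0806,0.0601,0.003,0,0,0.0335],[1.0,0.1075,0.0802,0.004,0,0,0.0447],[1.0,0.1344,0.1002,0.005,0,0,0.0558],[1.0,0.1613,0.1203,0.006,0,0,0.067],[1.0,0.1881,0.1403,0.007,0,0,0.0782],[1.0,0.215,0.1604,0.008,0,0,0.0893],[1.0,0.2419,0.1804,0.009,0,0,0.1005],[1.0,0.2688,0.2005,0.01,0,0,0.1117],[1.0,0.2688,0.2005,0.03,0,0,0.1117],[1.0,0.2688,0.2005,0.05,0,0,0.1117]]

```text
t: 8.58
eef_pos: [0.6584, 0.0891, 0.1112]
eef_rot: [0.001, 0.904, 0.428, 0.002]
wrist_force: [-0.1, -0.2, 0.3]
finger_gap: 1.001
gripper_force: 0.0
```

```bash
python3 plan.py
python3 - <<'E'
from h import *
c=cv2.resize
s=grab('side')['color']; a=c(s[150:225,305:375],(400,428),interpolation=cv2.INTER_CUBIC)
t=grab('top')['color']; b=c(t[215:265,365:435],(400,286),interpolation=cv2.INTER_CUBIC)
e=c(s[235:285,300:370],(400,286),interpolation=cv2.INTER_CUBIC)
cv2.imwrite('pics/g3.png',np.hstack([cv2.copyMakeBorder(a,0,144,0,0,0),np.vstack([b,e])]))
E
```

```text
t 8.5833 pos [0.6584 0.0891 0.1112] yaw -39.35 tilt [ 4.1e-03 -1.0e-04 -1.0e+00] F [-0.1 -0.2  0.3] gap 1.001 gf 0.0
```

View pics/g3.png

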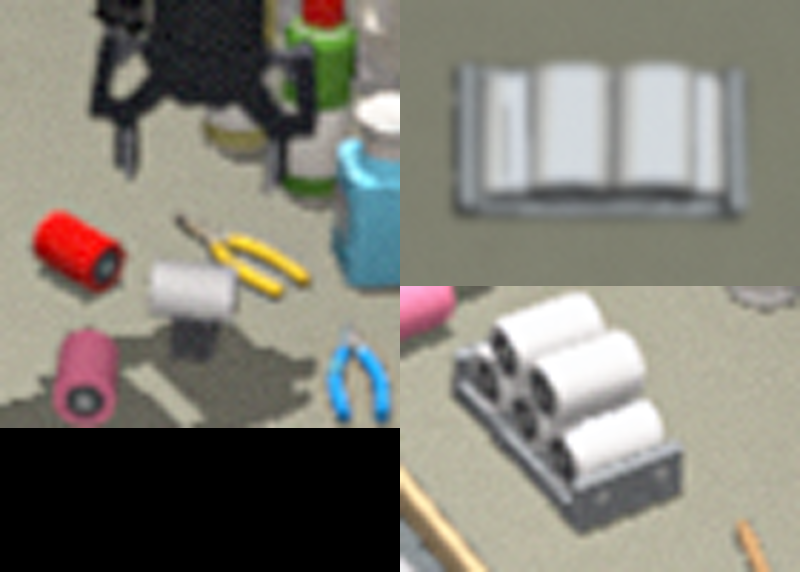

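The second row is seated with ends level: the new roller is at crop (655,120) in the top view and (595,375) in the side view. The fingers (tips at (125,170) and (275,190)) straddle spare_b (193,290). Descending.

Emit:
step_arm:
  increments:
    - [[1,0,0,0.02,0,0,0],[1,0,0,0.04,0,0,0],[1,0,0,0.055,0,0,0],[1,0,0,0.07,0,0,0],[1,0,0,0.085,0,0,0],[1,0,0,0.094,0,0,0],[1,0,0,0.094,0,0,0],[1,0,0,0.094,0,0,0]]

```text
t: 9.35
eef_pos: [0.6561, 0.087, 0.0158]
eef_rot: [-0.0, 0.905, 0.426, -0.0]
wrist_force: [-0.1, 0.3, 0.1]
finger_gap: 0.999
gripper_force: 0.0
```

Emit:
step_arm:
  increments:
    - [[-1,0,0,0,0,0,0],[-1,0,0,0,0,0,0],[-1,0,0,0,0,0,0],[-1,0,0,0,0,0,0],[-1,0,0,0,0,0,0],[-1,0,0,0,0,0,0],[-1,0,0,0,0,0,0],[-1,0,0,0,0,0,0]]

```text
t: 10.02
eef_pos: [0.6574, 0.087, 0.0179]
eef_rot: [0.001, 0.904, 0.427, 0.001]
wrist_force: [-0.3, -0.1, 5.7]
finger_gap: 0.648
gripper_force: 63.9
```

Emit:
step_arm:
  increments:
    - [[-1,0,0,-0.01,0,0,0],[-1,0,0,-0.025,0,0,0],[-1,0,0,-0.05,0,0,0],[-1,0,0,-0.08,0,0,0],[-1,0,0,-0.11,0,0,0],[-1,0,0,-0.134,0,0,0],[-1,0,0,-0.134,0,0,0]]

```text
t: 10.6
eef_pos: [0.6598, 0.0873, 0.1585]
eef_rot: [0.003, 0.904, 0.427, 0.006]
wrist_force: [2.3, 0.8, 0.6]
finger_gap: 0.649
gripper_force: 63.6
```

```bash
echo '[0.6564,0.0875,0.15,-39.5]'>cmd.json; python3 plan.py .459 -.163 .15 0.7 -1 10 .459 -.163 .15 0.7 -1 2
```

```text
t 10.6 pos [0.6598 0.0873 0.1585] yaw -39.5 tilt [ 1.230e-02 -1.000e-04 -9.999e-01] F [2.3 0.8 0.6] gap 0.649 gf 63.6
12
[[[-1.0, -0.0319, 0.0007, 0.0, 0, 0, -0.0112], [-1.0, -0.0638, 0.0014, 0.0, 0, 0, -0.0223], [-1.0, -0.0957, 0.0021, 0.0, 0, 0, -0.0335], [-1.0, -0.1275, 0.0028, 0.0, 0, 0, -0.0447], [-1.0, -0.1594, 0.0035, 0.0, 0, 0, -0.0558], [-1.0, -0.1913, 0.0042, 0.0, 0, 0, -0.067], [-1.0, -0.2232, 0.0049, 0.0, 0, 0, -0.0782], [-1.0, -0.2551, 0.0056, 0.0, 0, 0, -0.0893], [-1.0, -0.287, 0.0063, 0.0, 0, 0, -0.1005], [-1.0, -0.3189, 0.007, 0.0, 0, 0, -0.1117], [-1.0, -0.3189, 0.007, 0.0, 0, 0, -0.1117], [-1.0, -0.3189, 0.007, 0.0, 0, 0, -0.1117]]]
```

Emit:
step_arm:
  increments:
    - [[-1.0,-0.0319,0.0007,0.0,0,0,-0.0112],[-1.0,-0.0638,0.0014,0.0,0,0,-0.0223],[-1.0,-0.0957,0.0021,0.0,0,0,-0.0335],[-1.0,-0.1275,0.0028,0.0,0,0,-0.0447],[-1.0,-0.1594,0.0035,0.0,0,0,-0.0558],[-1.0,-0.1913,0.0042,0.0,0,0,-0.067],[-1.0,-0.2232,0.0049,0.0,0,0,-0.0782],[-1.0,-0.2551,0.0056,0.0,0,0,-0.0893],[-1.0,-0.287,0.0063,0.0,0,0,-0.1005],[-1.0,-0.3189,0.007,0.0,0,0,-0.1117],[-1.0,-0.3189,0.007,0.0,0,0,-0.1117],[-1.0,-0.3189,0.007,0.0,0,0,-0.1117]]

```text
t: 11.6
eef_pos: [0.4574, -0.164, 0.1496]
eef_rot: [-0.001, 0.704, 0.71, -0.0]
wrist_force: [0.5, -0.0, -1.2]
finger_gap: 0.65
gripper_force: 64.1
```

```bash
python3 plan.py
python3 - <<'E'
from h import *
s=grab('side')['color'][190:295,290:390]
cv2.imwrite('pics/g4.png',cv2.resize(s,None,fx=5,fy=5,interpolation=cv2.INTER_CUBIC))
d=load('side'); print(proj(d,[.459,-.163,.172]))
E
```

```text
t 11.6 pos [ 0.4574 -0.164   0.1496] yaw 0.49 tilt [-0.0011  0.0011 -1.    ] F [ 0.5 -0.  -1.2] gap 0.65 gf 64.1
[330.29077437 219.77099318]
```

View pics/g4.png

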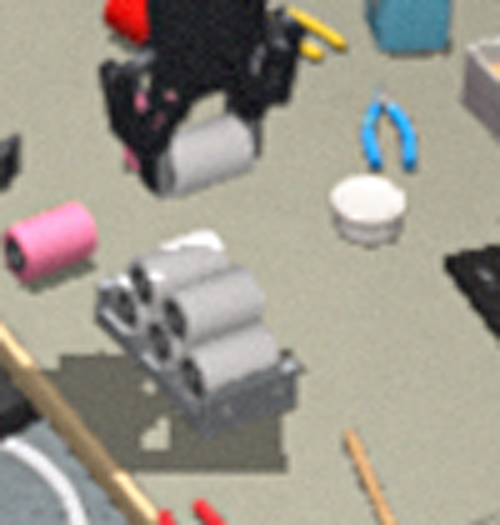

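The roller is held level at crop (208,155), full-frame (331.6,221) against a predicted (330,220), above the top gap. Lowering to just above contact.

Emit:
step_arm:
  increments:
    - [[-1,0,0,0.0125,0,0,0],[-1,0,0,0.025,0,0,0],[-1,0,0,0.0375,0,0,0],[-1,0,0,0.05,0,0,0],[-1,0,0,0.058,0,0,0],[-1,0,0,0.064,0,0,0],[-1,0,0,0.069,0,0,0],[-1,0,0,0.071,0,0,0],[-1,0,0,0.071,0,0,0],[-1,0,0,0.071,0,0,0]]

```text
t: 12.48
eef_pos: [0.4592, -0.1635, 0.0798]
eef_rot: [0.0, 0.703, 0.711, 0.0]
wrist_force: [-0.6, 0.3, -2.1]
finger_gap: 0.653
gripper_force: 64.1
```

Emit:
step_arm:
  increments:
    - [[-1,0,0,0.001,0,0,0],[-1,0,0,0.002,0,0,0],[-1,0,0,0.0025,0,0,0],[-1,0,0,0.0025,0,0,0]]

```text
t: 12.82
eef_pos: [0.4588, -0.1634, 0.0769]
eef_rot: [0.0, 0.703, 0.711, 0.0]
wrist_force: [-0.0, 0.1, -1.1]
finger_gap: 0.649
gripper_force: 64.1
```

Emit:
step_arm:
  increments:
    - [[-1,0,0,0.001,0,0,0],[-1,0,0,0.002,0,0,0],[-1,0,0,0.002,0,0,0]]

```text
t: 13.07
eef_pos: [0.459, -0.1635, 0.0759]
eef_rot: [-0.0, 0.703, 0.711, -0.0]
wrist_force: [-2.6, 1.8, 4.5]
finger_gap: 0.651
gripper_force: 65.0
```

Emit:
step_arm:
  increments:
    - [[-1,0,0,0.0006,0,0,0],[-1,0,0,0.0006,0,0,0],[0.35,0,0,0.0006,0,0,0],[0.45,0,0,0.0006,0,0,0],[0.6,0,0,0.0006,0,0,0],[0.8,0,0,0.0006,0,0,0],[1,0,0,0.0006,0,0,0],[1,0,0,0.0006,0,0,0]]

```text
t: 13.73
eef_pos: [0.4588, -0.1633, 0.0741]
eef_rot: [-0.0, 0.703, 0.711, -0.0]
wrist_force: [-0.7, 0.3, 0.3]
finger_gap: 0.994
gripper_force: 0.0
```

Emit:
step_arm:
  increments:
    - [[1,0,0,-0.01,0,0,0],[1,0,0,-0.025,0,0,0],[1,0,0,-0.05,0,0,0],[1,0,0,-0.08,0,0,0],[1,0.03,0,-0.11,0,0,0],[1,0.07,0,-0.12,0,0,0],[1,0.11,0,-0.12,0,0,0],[1,0.15,0,-0.12,0,0,0],[1,0.19,0,-0.12,0,0,0],[1,0.2,0,-0.12,0,0,0],[1,0.2,0,-0.12,0,0,0],[1,0.2,0,-0.12,0,0,0]]

```text
t: 14.73
eef_pos: [0.4565, 0.0367, 0.1948]
eef_rot: [0.001, 0.702, 0.712, -0.0]
wrist_force: [-1.0, 0.1, 0.4]
finger_gap: 1.001
gripper_force: 0.0
```

```bash
python3 plan.py
python3 - <<'E'
from h import *
c=cv2.resize
s=grab('side')['color'];t=grab('top')['color']
b=c(t[205:265,365:435],(400,343),interpolation=cv2.INTER_CUBIC)
e=c(s[225:285,300:370],(400,343),interpolation=cv2.INTER_CUBIC)
cv2.imwrite('pics/g5.png',np.hstack([b,e]))
d=load('top');print(proj(d,[.431,-.163,.1173]),proj(d,[.487,-.163,.1173]))
E
```

```text
t 14.7333 pos [0.4565 0.0367 0.1948] yaw 0.81 tilt [ 8.e-04 -8.e-04 -1.e+00] F [-1.   0.1  0.4] gap 1.001 gf 0.0
[404.77242598 244.0185469 ] [404.6501884  223.04138037]
```

View pics/g5.png

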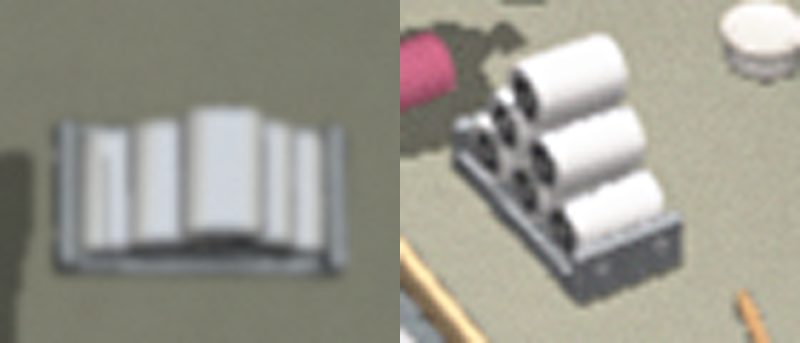

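The pyramid is complete. The top roller spans crop v 107–232, which is full-frame 223.6–245.5 against a predicted 223–244, and it's parallel with its ends level. The gripper is clear.

```bash
python3 -c "
from workcell import bot; print(bot.close_job())"
```

```text
the job is handed in; nothing more can be done
None
```

The pyramid is finished and handed in at about 15 s of the 48 s limit: spare_a is in gap_right and spare_b is on top, both looking seated, parallel and level in the last pictures; the judge's result was not reported back.

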